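# Set the branding iron's number wheels

### The job

Take the cold branding iron out of its wire guard and set it down gently, standing upright with its shoes in the middle of the tile. Set its number wheels to three on the left and two on the right, left and right as seen from the handle: the rib of that number straight up, in line with the index teeth, its dots just on the handle side of it. Leave the other things on the bench where they are.

Things in the scene. Friction and masses are not known exactly. Their poses are not given: they have to be found in the camera images.
- brander_handle (a point): Grip of the brander (cold hand-held branding iron, loose, 0.5 to 0.8 kg): centre of the wooden handle bar, 105 mm behind the axle, 62 mm above the underside of the shoes. The bar is level, along x, 26 mm wide, 30 mm tall, from 78 to 174 mm behind the axle. x forward from handle to wheels, y left, z up. Centre of mass some 60 mm ahead of this point.
- brander_axle (a point): Centre of the axle of the brander's two number wheels, 46 mm above the shoes; same axes, axle along y. The head is three upright steel plates (at y = -46, 0, 46 mm, to 62 mm above the shoes) with the wheels between them, rib tips up to 88 mm above the shoes. Head 98 mm wide, 116 mm over the axle ends; frontmost point 45 mm ahead of the axle.
- brander_foot (a point): Centre of the brander's footprint, at the underside of its two shoes (steel runners 125 mm long, 104 mm apart over their outsides), 17.5 mm behind the axle; same axes. The brander stands upright on these shoes.
- left_centre (a point): Centre of the left wheel, on the axle line, 46 mm above the shoes, at y = +23 mm from the axle centre. Axes fixed to the brander's frame: x forward, y left, z up. Brass barrel, radius 31 mm, 20 mm wide, with four thumb ribs 45 deg apart, 5 mm thick, 16 mm wide along the axle, tips at radius 42 mm.
- right_centre (a point): Centre of the right wheel, the same as the left one, at y = -23 mm from the axle centre. On both wheels the k black dots of number k are on the barrel just on the handle side of rib k. Four steel type blocks (to radius 38 mm) stand opposite the ribs. Fixed index teeth on the plates beside the wheels point up, 72 mm above the shoes.
- left_wheel (a joint): Number wheel on the left, seen from the handle. Value in rad, 0 to 2.356 (stops): number k is set at (k-1)*0.785, so 1: 0, 2: 0.785, 3: 1.571, 4: 2.356. Then its rib k stands straight up. Grows as the top of the wheel is pushed forward, away from the handle. At 0 rib 1 is up and ribs 2, 3, 4 are 45, 90, 135 deg from up, towards the handle. Turns stiffly (0.035 N m), no clicks, stays where left.
- right_wheel (a joint): Number wheel on the right, seen from the handle. Value in rad, 0 to 2.356 (stops): number k is set at (k-1)*0.785, so 1: 0, 2: 0.785, 3: 1.571, 4: 2.356. Then its rib k stands straight up. Grows as the top of the wheel is pushed forward, away from the handle. At 0 rib 1 is up and ribs 2, 3, 4 are 45, 90, 135 deg from up, towards the handle. Turns stiffly (0.035 N m), no clicks, stays where left.
- guard: Wire guard, fixed, where the brander is parked on a 4 mm steel plate, 160 mm square, wheels under a wire cage 140 mm wide, 114 mm high. Origin on the bench under the parked axle (within 5 mm); x points into the cage. The cage runs from 36 mm behind the origin (open end, handle side) to 56 mm ahead (closed): the brander comes straight back, along -x, 90 mm or more.
- tile: Square heat-proof ceramic tile, 230 x 230 mm, 12 mm thick, fixed on the bench; origin at the centre of its underside, z up.
- egg_a: Egg-shaped birch blank with a burnt flower pattern, 60 x 41 mm, 5 mm thick; a bystander, loose; origin at the centre of its underside.
- egg_b: Another egg-shaped birch blank with a burnt pattern, 60 x 41 mm, 5 mm thick; a bystander, loose; origin at the centre of its underside.
- egg_c: Plain egg-shaped birch blank, 60 x 41 mm, 5 mm thick; a bystander, loose; origin at the centre of its underside.
- nib_tin: Round aluminium tin, 48 mm across, 28 mm high; a bystander, loose; origin at the centre of its underside.
- burning_pen: Black wood-burning pen with yellow bands lying on the bench, 135 mm long along its x, 25 mm thick; a bystander, loose; origin at the centre of its underside.
- pencil: Pink pencil lying on the bench, 175 mm long along its x, 8 mm thick; a bystander, loose; origin at the centre of its underside.
- oil_bottle: Small amber bottle with a black cap, 42 mm across, 85 mm high; a bystander, loose; origin at the centre of its underside.
- sanding_block: Cork sanding block, 85 x 50 x 28 mm; a bystander, loose; origin at the centre of its underside.

How it is judged:
At the end, for the whole second after the job is handed in: The brander stands upright (within 0.06 rad) and at rest on its shoes on the tile, the centre of its footprint within 30 mm of the tile's centre; left wheel at number 3 (1.571 rad) and right wheel at number 2 (0.785 rad), each within 0.14 rad (8 deg, 6 mm at the rib tips) (horizontal distance between brander_foot and tile below 0.03 m and z of brander_foot in the frame of tile between 0.008 and 0.016 m and angle between brander_foot's own z axis and vertical below 0.06 rad and value of joint left_wheel between 1.4308 and 1.7108 rad and value of joint right_wheel between 0.6454 and 0.9254 rad and linear speed of brander below 0.02 m/s and velocity of joint left_wheel between -0.1 and 0.1 rad/s and velocity of joint right_wheel between -0.1 and 0.1 rad/s); the robot touches nothing.
It fails at once if a bystander is moved by more than 30 mm (distance of any of egg_a, egg_b, egg_c, nib_tin, burning_pen, pencil, oil_bottle, sanding_block from where it was at the start of the episode above 0.03 m).
It fails at once if the brander is dropped or banged down: it moves faster than 0.5 m/s close over the tile, its shoes less than 40 mm above it (horizontal distance between brander_foot and tile below 0.15 m and z of brander_foot in the frame of tile below 0.052 m and linear speed of brander above 0.5 m/s).
It also fails if it takes over 67 s, if anything falls off the work surface, if the arm or the gripper's body presses on something with over 40 N, if the wrist force passes 120 N, or if a joint passes its speed limit or range.

### The arm

A 6-joint arm with a two-finger parallel gripper is mounted at the origin on the work surface. World frame = base frame: x ahead of the robot, y to its left, z up, the work surface at z = 0. Lengths are in m, angles in rad, forces in N, time in s.
With the tool pointing down it reaches from about 0.35 to 0.85 m from the base axis. Payload 8.1 kg.
Tool frame: the origin (TCP) lies midway between the tips of the shut fingers; the grasp point (between the pads) lies grip_point_offset behind it (grip_point_offset is the distance from the TCP to the grasp point, in m); z points along the fingers, y is the line along which they close (so a half turn about z gives the same grasp; the last joint's range is limited). The gripper opens to 85 mm and grips with 20 to 120 N. Pads are 22 mm wide; open, the fingers measure 114 mm over their backs; the gripper's body (76 mm by 85 mm) begins 54 mm behind the grasp point. The pads swing forward as they close: fully open they stand 13 mm farther back than shut.
Start: joints at [-1.29, 0.13, 1.488, -0, 1.523, -0.085], TCP at [0.215, -0.56, 0.231] pointing down, gripper open.
Joint ranges: [-2.96, 2.96], [-0.89, 2.26], [0.02, 2.5], [-1.34, 4.48], [0, 2.73], [-2.66, 2.66]. Speed limits (rad/s): [2.39, 2.39, 2.79, 3.14, 3.14, 3.14].

### API

Orientations are given as a unit quaternion [w, x, y, z].
In Python, from cell import * gives the robot as it stands.
- The arm moves only by the shell command python3 -m inch 'ROWS' [FORCE]. ROWS is text: rows parted by semicolons, each of 5 numbers parted by spaces: the opening, from -1 (shut) to 1 (fully open), so that 0 is half open, then the shift along the tool's x, y, z in mm, then the turn about the tool's z in degrees. A call has 1 to 12 rows; each row is the pose to reach, as a shift and turn from the pose commanded when the call began, along the tool's axes at that moment; what a row does not reach only later rows make up. A row lasts 1/8 s, in which the tool goes at most 62.5 mm and 10.7 degrees, less where a joint would pass 70% of its speed; a pose out of reach is approached as far as the arm can. A call with a gripper value outside its range is refused whole. The fingers move at their own pace and stop on an object; FORCE is the grip in N (left out, the last holds). Time passes only in rows, so rows that repeat a pose let the fingers close. It gives the time, the measured TCP pose, the force, the opening and the grip force at its end, in the units of the state.
- get_obs(): the state, without advancing time (a new reading comes with each control period).
- get_image(name): name is "scene" or "side" or "wrist"; returns a dict with "frame" (400x640x3 uint8, red, green, blue), "depth" (400x640 float32, m along the optical axis (not along the pixel's ray), 0 where there is no reading), "K" (3x3 intrinsics, pixels), "dist_coeffs" ([k1, k2, p1, p2, k3] as OpenCV has them; the pictures are not rectified), "rvec" (rotation vector, rad) and "tvec" (3), from world to camera coordinates, as OpenCV has them. Camera axes: x right, y down, z forward; pixel columns grow to the right and rows downward; lengths in m; the calibration is good to about 2 mm. A picture is of the moment at which its call begins.
- hand_in(): hands the job in; it is judged then, once.
Trained networks look in the newest picture that a camera, given by its name, has taken for a name from the list of things; names that differ only in an ending like _2 or _b are one class to them, and where a whole thing is asked for, a point or a joint stands for the part that bears it (a point fixed in the world has none). Each returns a list of dicts, best first, with "score" (0 to 1); they miss things now and then, are a little off and sometimes report something else, mostly with a low value. They report only what shows in the picture. A call takes as long as a camera call.
- regions_of(thing, camera): "mask" (400x640 bool, what is visible of it) and "xy" ([column, row] in pixels, amid what is visible of it).
- mark_of(thing, camera): "xy" ([column, row] in pixels: a listed point, or the origin of a listed thing).
The state is a dict: "time": time; "q": joint angles; "joint_velocities": joint speeds; "effort": joint torques, N m; "position": TCP position; "eef_rot": TCP orientation; "wrist_force": force on the tool from outside, world axes, zero at the start; "ft_torque": the same for the moment, N m; "finger_gap": finger opening in m; "gripper_force": force on a finger pad.
Only numpy, scipy, OpenCV 4.12 (cv2) and the standard library are available. Lean on these libraries where they do the work, as an engineer would, in place of code of your own. Each camera call takes 0.05 s, during which the arm holds its last target. There are 200 camera calls.

## Working session

There is one attempt and no reset: what is moved stays moved. The work goes in short steps, Python scripts to look and compute and a shell command to move; the robot and the scene stay as the last step left them, time stands still between calls to the robot, and variables do not carry over. Pictures are saved under pics/ and viewed, at most 10 in all, crops included, and the job is handed in when it is done.

```bash
ls; mkdir -p pics
cat > h.py <<'E'
from cell import *
import numpy as np, cv2
def cam(n):
    return get_image(n)
def ray(im,uv):
    p=cv2.undistortPoints(np.array([[uv]],float),im["K"],im["dist_coeffs"])[0,0]
    R=cv2.Rodrigues(im["rvec"])[0]; t=np.array(im["tvec"]).ravel()
    return -R.T@t, R.T@np.array([p[0],p[1],1.]), (R,t)
def at_z(im,uv,z):
    c,d,_=ray(im,uv); return c+d*(z-c[2])/d[2]
def at_depth(im,uv):
    c,d,_=ray(im,uv); u,v=int(round(uv[0])),int(round(uv[1])); return c+d*float(im["depth"][v,u])
def proj(im,P):
    return cv2.projectPoints(np.array(P,float).reshape(-1,3),np.array(im["rvec"],float),np.array(im["tvec"],float),im["K"],im["dist_coeffs"])[0][:,0]
def save(im,name): cv2.imwrite("pics/"+name,cv2.cvtColor(im["frame"],cv2.COLOR_RGB2BGR))
E
python3 - <<'E'
from h import *
o=get_obs(); print({k:np.round(v,3) for k,v in o.items()}); print(grip_point_offset)
H=dict(brander_handle=.066,brander_axle=.05,brander_foot=.004,left_centre=.05,right_centre=.05,guard=0,tile=0,egg_a=0,nib_tin=0,burning_pen=0,pencil=0,oil_bottle=0,sanding_block=0)
a=[]
for n in("scene","side"):
    im=cam(n); a.append(im["frame"]); save(im,n+"0.png")
    print(n,"cam at",np.round(ray(im,(320,200))[0],3))
    for k,z in H.items():
        print(k,[(round(m["score"],2),np.round(m["xy"]).tolist(),np.round(at_z(im,m["xy"],z)[:2],3).tolist()) for m in mark_of(k,n)[:4 if 'egg' in k else 2]])
E
```

```text
pics
{'time': np.float64(0.0), 'q': array([-1.29 ,  0.131,  1.489, -0.   ,  1.523, -0.085]), 'joint_velocities': array([-0.002, -0.   ,  0.002,  0.   ,  0.   , -0.002]), 'effort': array([ 2.0000e-03, -5.6940e+01, -5.0055e+01, -0.0000e+00,  1.5000e-02,
       -0.0000e+00]), 'position': array([ 0.214, -0.56 ,  0.23 ]), 'eef_rot': array([-0.001,  0.983,  0.182, -0.   ]), 'wrist_force': array([0.483, 0.029, 0.1  ]), 'ft_torque': array([ 0.071, -0.004, -0.004]), 'gripper_force': np.float64(0.0), 'finger_gap': np.float64(0.085)}
0.0187
scene cam at [ 0.977 -0.552  0.754]
brander_handle [(0.6, [255.0, 257.0], [0.487, -0.249]), (0.34, [167.0, 355.0], [0.54, -0.526])]
brander_axle [(0.76, [285.0, 283.0], [0.587, -0.247]), (0.63, [342.0, 230.0], [0.581, -0.032])]
brander_foot [(0.75, [282.0, 292.0], [0.572, -0.251])]
left_centre [(0.98, [292.0, 280.0], [0.594, -0.231])]
right_centre [(0.91, [280.0, 295.0], [0.6, -0.277])]
guard [(0.82, [289.0, 302.0], [0.603, -0.257])]
tile [(0.67, [392.0, 189.0], [0.566, 0.243])]
egg_a [(0.75, [308.0, 208.0], [0.42, 0.007]), (0.71, [342.0, 229.0], [0.551, 0.0
[... 555 characters left out ...]
0.607, -0.244])]
brander_foot [(0.72, [323.0, 190.0], [0.577, -0.221])]
left_centre [(0.65, [318.0, 175.0], [0.614, -0.245])]
right_centre [(0.76, [326.0, 175.0], [0.589, -0.265])]
guard [(0.96, [320.0, 184.0], [0.613, -0.269])]
tile [(0.86, [255.0, 253.0], [0.577, 0.251]), (0.35, [303.0, 218.0], [0.546, -0.007])]
egg_a [(0.51, [333.0, 163.0], [0.655, -0.472]), (0.41, [300.0, 220.0], [0.545, 0.011])]
nib_tin [(0.68, [272.0, 211.0], [0.67, 0.01])]
burning_pen [(0.83, [224.0, 300.0], [0.527, 0.47]), (0.57, [303.0, 213.0], [0.562, -0.034])]
pencil [(0.59, [389.0, 174.0], [0.393, -0.498])]
oil_bottle [(0.66, [185.0, 289.0], [0.652, 0.494])]
sanding_block [(0.61, [373.0, 171.0], [0.466, -0.494])]
```

View pics/scene0.png

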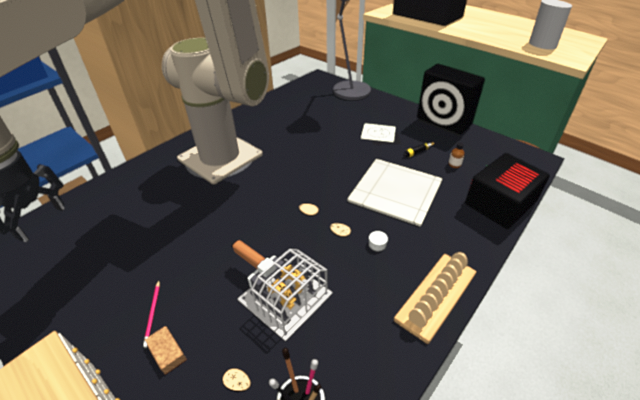

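View pics/side0.png

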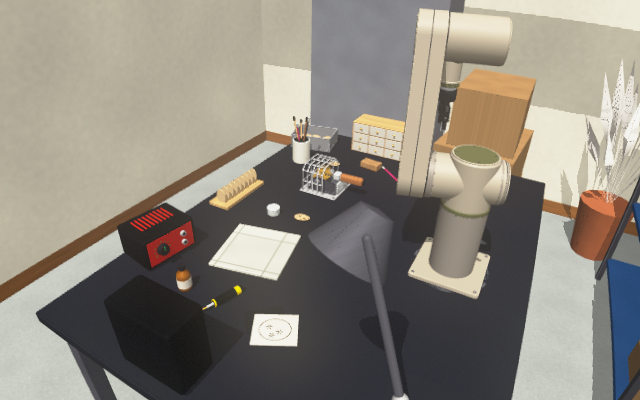

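The scene view shows the brander in its cage at about (285,283), with its orange handle at (250,254) pointing back toward the robot. The tile is at (395,190), with two eggs and the tin between them. Next I'll fit the handle axis and the tile centre from depth.

Run:
```python
from h import *
def cloud(im,m):
    v,u=np.nonzero(m&(im["depth"]>0)); d=im["depth"][v,u]
    p=cv2.undistortPoints(np.stack([u,v],1).astype(float)[:,None],im["K"],im["dist_coeffs"])[:,0]
    R=cv2.Rodrigues(im["rvec"])[0]; t=np.array(im["tvec"]).ravel()
    return (np.c_[p,np.ones(len(p))]*d[:,None]-t)@R
for n in("scene","side"):
    im=cam(n); f=im["frame"].astype(int)
    hsv=cv2.cvtColor(im["frame"],cv2.COLOR_RGB2HSV)
    m=(hsv[...,0]>3)&(hsv[...,0]<16)&(hsv[...,1]>130)&(hsv[...,2]>60)
    P=cloud(im,np.ones_like(m)); full=im["depth"]>0
    Q=cloud(im,m); Q=Q[(abs(Q[:,0]-.47)<.1)&(abs(Q[:,1]+.26)<.08)&(Q[:,2]>.03)&(Q[:,2]<.1)]
    T=Q[Q[:,2]>.075]
    for q in (Q,T):
        if len(q)<5: print(len(q)); continue
        c=q.mean(0); w=np.linalg.svd(q-c)[2][0]; w*=np.sign(w[0]); s=(q-c)@w
        print(n,len(q),"c",c.round(3),"yaw",np.degrees(np.arctan2(w[1],w[0])).round(1),"ends",(c+w*s.min()).round(3),(c+w*s.max()).round(3),"ymax",q[:,2].max().round(3))
    r=regions_of("tile",n)[0]; Q=cloud(im,r["mask"]); Q=Q[abs(Q[:,2]-.012)<.008]
    print("tile",r["score"],cv2.minAreaRect((Q[:,:2]*1000).astype(np.float32)),Q[:,2].mean())
    r=regions_of("guard",n)[0]; Q=cloud(im,r["mask"]); Q=Q[abs(Q[:,2]-.004)<.005]
    print("plate",r["score"],len(Q),cv2.minAreaRect((Q[:,:2]*1000).astype(np.float32)))
```

```text
scene 394 c [ 0.472 -0.258  0.077] yaw 1.6 ends [ 0.418 -0.259  0.077] [ 0.515 -0.257  0.078] ymax 0.084
scene 308 c [ 0.472 -0.255  0.08 ] yaw 1.4 ends [ 0.425 -0.257  0.08 ] [ 0.515 -0.254  0.08 ] ymax 0.084
tile 0.81 ((577.363525390625, 242.3668212890625), (232.4112091064453, 235.2423858642578), 13.110429763793945) 0.011926607588844904Traceback (most recent call last):
  File "<stdin>", line 20, in <module>
IndexError: list index out of range
```

```bash
cat >> h.py <<'E'
from scipy.spatial.transform import Rotation as Rn
def rows(target,yaw=None):
    "shift in tool mm and turn deg from measured pose; yaw = heading of tool x, deg"
    o=get_obs(); q=o["eef_rot"]; R=Rn.from_quat([q[1],q[2],q[3],q[0]]).as_matrix()
    d=R.T@(np.array(target)-o["position"])*1000
    y=np.degrees(np.arctan2(R[1,0],R[0,0])); tilt=np.degrees(np.arccos(-R[2,2]))
    print("pos",o["position"].round(4),"yaw",y.round(2),"tilt",tilt.round(2),"t",o["time"].round(2),"-> shift",d.round(1),"turn",None if yaw is None else (-((yaw-y+180)%360-180)).round(1))
E
python3 -c "
from h import *
rows((.498,-.2555,.17),1.5);rows((.498,-.2555,.047),1.5)"
```

```text
Traceback (most recent call last):
  File "h.py", line 22, in rows
    print("pos",o["position"].round(4),"yaw",y.round(2),"tilt",tilt.round(2),"t",o["time"].round(2),"-> shift",d.round(1),"turn",None if yaw is None else (-((yaw-y+180)%360-180)).round(1))
                                                                                 ^^^^^^^^^^^^^^^
AttributeError: 'float' object has no attribute 'round'
```

```bash
sed -i 's/o\["time"\].round(2)/round(o["time"],2)/' h.py
python3 -c "
from h import *
rows((.498,-.2555,.17),1.5);rows((.498,-.2555,.047),1.5)"
```

```text
pos [ 0.2146 -0.5603  0.2313] yaw 20.96 tilt 0.0 t 1.55 -> shift [ 373.6 -183.3   61.3] turn 19.5
pos [ 0.2146 -0.5603  0.2313] yaw 20.96 tilt 0.0 t 1.55 -> shift [ 373.6 -183.3  184.3] turn 19.5
```

```bash
python3 -m inch '1 40 -20 10 5;1 90 -45 20 10;1 140 -70 30 19.5;1 190 -95 40 19.5;1 240 -120 50 19.5;1 290 -143 61 19.5;1 340 -167 61 19.5;1 374 -183 61 19.5;1 374 -183 61 19.5;1 374 -183 61 19.5'
python3 - <<'E'
from h import *
im=cam("wrist"); save(im,"w1.png")
for k,z in dict(brander_handle=.066,brander_axle=.05,left_centre=.05,right_centre=.05).items():
    print(k,[(round(m["score"],2),np.round(m["xy"]).tolist(),np.round(at_z(im,m["xy"],z)[:2],3).tolist()) for m in mark_of(k,"wrist")[:2]])
rows((.498,-.2555,.047),1.5)
E
```

```text
time: 2.8
position: [0.4982, -0.2558, 0.1702]
eef_rot: [0.0, 1.0, 0.013, -0.0]
wrist_force: [-0.4, -0.1, -0.1]
finger_gap: 0.0855
gripper_force: 0.0
brander_handle [(0.76, [308.0, 212.0], [0.486, -0.253]), (0.23, [307.0, 72.0], [0.595, -0.25])]
brander_axle [(0.87, [309.0, 75.0], [0.594, -0.251])]
left_centre [(0.71, [279.0, 76.0], [0.593, -0.227]), (0.71, [561.0, 191.0], [0.506, -0.476])]
right_centre [(0.65, [336.0, 74.0], [0.596, -0.272])]
pos [ 0.4979 -0.2565  0.1704] yaw 1.37 tilt 0.01 t 3.05 -> shift [  0.2  -1.  123.4] turn -0.1
```

View pics/w1.png

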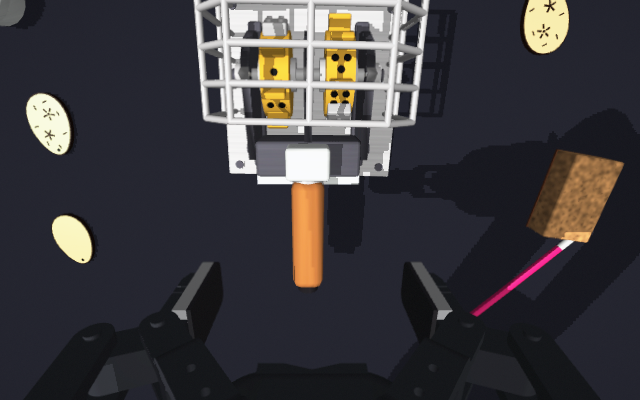

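The wrist view shows the handle at (308,235), aligned with tool x, and the fingers straddle it. The left wheel shows 1 and 2 dots, and the right shows 3 and 4. Before going down I'll check that the camera mount clears the cage.

Run:
```python
from h import *
im=cam("wrist"); c=ray(im,(320,200)); print(c[0].round(3),c[1].round(3))
print([at_depth(im,p).round(3).tolist() for p in ((308,200),(308,270),(310,121),(309,45),(309,88),(307,165))])
rows((.498,-.2535,.047),1.5)
```

```text
[ 0.58  -0.254  0.313] [-0.319 -0.035 -0.947]
[[0.502, -0.253, 0.082], [0.441, -0.254, 0.082], [0.564, -0.253, 0.116], [0.606, -0.252, 0.116], [0.583, -0.252, 0.116], [0.529, -0.252, 0.08]]
pos [ 0.4979 -0.2564  0.1704] yaw 1.38 tilt 0.01 t 3.1 -> shift [ 1.000e-01 -2.900e+00  1.234e+02] turn -0.1
```

```bash
python3 -m inch '1 0 -1 40 0;1 0 -3 80 0;1 0 -3 110 0;1 0 -3 122 0;0 0 -3 122 0;-0.5 0 -3 122 0;-1 0 -3 122 0;-1 0 -3 122 0;-1 0 -3 122 0;-1 0 -3 122 0' 100
```

```text
time: 4.35
position: [0.4993, -0.2532, 0.05]
eef_rot: [0.001, 1.0, 0.013, 0.001]
wrist_force: [-1.3, 0.5, 5.4]
finger_gap: 0.0245
gripper_force: 99.0
```

```bash
python3 -m inch '-1 0 0 -3 0;-1 0 0 -6 0;-1 -8 0 -6 0;-1 -20 0 -6 0;-1 -34 0 -6 0;-1 -48 0 -6 0;-1 -62 0 -6 0;-1 -76 0 -6 0;-1 -90 0 -6 0;-1 -100 0 -8 0;-1 -105 0 -10 0;-1 -105 0 -10 0'
python3 - <<'E'
from h import *
im=cam("scene"); save(im,"s2.png")
cv2.imwrite("pics/s2c.png",cv2.resize(cv2.cvtColor(im["frame"],cv2.COLOR_RGB2BGR)[170:340,170:400],None,fx=3,fy=3))
E
```

```text
time: 5.85
position: [0.3935, -0.2556, 0.0587]
eef_rot: [0.0, 1.0, 0.013, 0.0]
wrist_force: [-1.2, 0.5, -6.1]
finger_gap: 0.0248
gripper_force: 98.4
```

View pics/s2c.png

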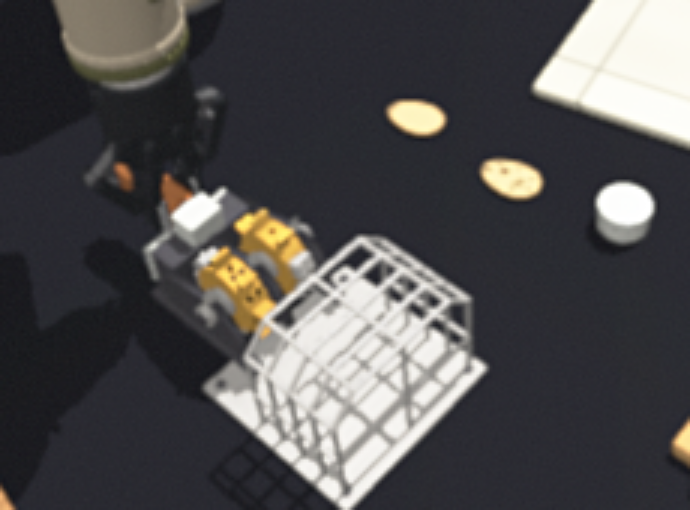

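The brander is clear of the cage, level and held by its handle. Now lift it and carry it to the tile.

```bash
python3 -m inch '-1 0 0 -12 0;-1 0 0 -30 0;-1 0 0 -50 0;-1 2 -10 -66 0;-1 6 -30 -72 0;-1 14 -60 -72 0;-1 24 -100 -72 0;-1 34 -143 -72 0;-1 45 -187 -72 0;-1 56 -231 -72 0;-1 66 -275 -72 0;-1 77 -319 -72 0' && python3 -m inch '-1 10 -44 0 0;-1 20 -84 0 0;-1 30 -122 0 0;-1 36 -150 0 0;-1 41 -168 0 0;-1 42 -175 0 0;-1 42 -175 0 0;-1 42 -175 0 0'
python3 - <<'E'
from h import *
im=cam("scene"); save(im,"s3.png")
for n in ("scene","wrist","side"):
  im=cam(n)
  for k,z in dict(brander_axle=.129,left_centre=.129,right_centre=.129,brander_handle=.145,tile=.0).items():
    print(n,k,[(round(m["score"],2),np.round(m["xy"]).tolist(),np.round(at_z(im,m["xy"],z)[:2],3).tolist(), np.round(at_depth(im,m["xy"]),3).tolist()) for m in mark_of(k,n)[:1]])
rows((.5,.241,.06),1.5)
E
```

```text
time: 7.4
position: [0.4622, 0.0679, 0.1309]
eef_rot: [-0.0, 1.0, 0.013, 0.0]
wrist_force: [1.6, -0.4, -5.5]
finger_gap: 0.0247
gripper_force: 98.8
time: 8.4
position: [0.4997, 0.2406, 0.1302]
eef_rot: [0.0, 1.0, 0.012, -0.0]
wrist_force: [0.3, 0.1, -4.6]
finger_gap: 0.0244
gripper_force: 99.0
scene brander_axle [(0.66, [406.0, 154.0], [0.581, 0.263], [0.6, 0.223, 0.16])]
scene left_centre [(0.68, [411.0, 154.0], [0.594, 0.275], [0.602, 0.256, 0.143])]
scene right_centre [(0.57, [402.0, 164.0], [0.597, 0.215], [0.607, 0.194, 0.146])]
scene brander_handle [(0.74, [407.0, 156.0], [0.597, 0.237], [0.605, 0.221, 0.157])]
scene tile [(0.58, [396.0, 189.0], [0.573, 0.25], [0.581, 0.235, 0.014])]
wrist brander_axle [(0.84, [312.0, 65.0], [0.593, 0.244], [0.592, 0.244, 0.15])]
wrist left_centre [(0.68, [256.0, 59.0], [0.595, 0.268], [0.592, 0.262, 0.16])]
wrist right_centre [(0.88, [361.0, 64.0], [0.595, 0.223], [0.582, 0.244, 0.273])]
wrist brander_handle [(0.85, [310.0, 300.0], [0.488, 0.242], [0.5, 0.242, 0.16])]
wrist tile [(0.92, [314.0, 102.0], [0.576, 0.242], [0.579, 0.243, 0.144])]
side brander_axle [(0.77, [247.0, 218.0], [0.599, 0.249], [0.58, 0.272, 0.149])]
side left_centre []
side right_centre [(0.85, [256.0, 214.0], [0.587, 0.22], [0.578, 0.231, 0.139])]
side brander_handle [(0.62, [277.0, 218.0], [0.502, 0.223], [0.488, 0.244, 0.162])]
side tile [(0.89, [256.0, 251.0], [0.579, 0.24], [0.566, 0.256, 0.016])]
pos [0.4998 0.2416 0.1303] yaw 1.46 tilt 0.0 t 9.35 -> shift [ 0.2  0.6 70.3] turn -0.0
```

```bash
python3 -m inch '-1 0 0 10 0;-1 0 0 25 0;-1 0 0 42 0;-1 0 0 55 0;-1 0 0 62 0;-1 0 0 66 0;-1 0 0 68 0;-1 0 0 70 0;-1 0 0 71 0;-1 0 0 71 0;-1 0 0 71 0'
```

```text
time: 10.72
position: [0.4999, 0.2416, 0.0595]
eef_rot: [-0.0, 1.0, 0.013, 0.0]
wrist_force: [-0.1, -0.0, -6.7]
finger_gap: 0.0248
gripper_force: 99.0
```

```bash
python3 -m inch '-1 0 0 1 0;-1 0 0 2 0;-1 0 0 2 0;-1 0 0 2 0'; python3 -m inch '-1 0 0 1 0;-1 0 0 1 0;-1 0 0 1 0'
```

```text
time: 11.22
position: [0.5001, 0.2417, 0.058]
eef_rot: [-0.0, 1.0, 0.013, 0.0]
wrist_force: [-4.4, -2.2, 5.1]
finger_gap: 0.0245
gripper_force: 100.3
time: 11.6
position: [0.5001, 0.2417, 0.058]
eef_rot: [-0.0, 1.0, 0.013, 0.0]
wrist_force: [-10.9, -3.8, 14.3]
finger_gap: 0.0246
gripper_force: 102.0
```

```bash
python3 -m inch '-1 0 0 -1 0;0 0 0 -1 0;1 0 0 -1 0;1 0 0 -1 0;1 0 0 -1 0;1 0 0 -20 0;1 0 0 -50 0;1 0 0 -90 0;1 0 0 -125 0;1 0 0 -125 0;1 0 0 -125 0'
python3 - <<'E'
from h import *
im=cam("wrist"); save(im,"w4.png")
cv2.imwrite("pics/w4c.png",cv2.resize(cv2.cvtColor(im["frame"],cv2.COLOR_RGB2BGR)[0:240,190:450],None,fx=2.5,fy=2.5,interpolation=cv2.INTER_CUBIC))
for k,z in dict(brander_axle=.058,left_centre=.058,right_centre=.058,brander_handle=.074,brander_foot=.012,tile=.0).items():
    print(k,[(round(m["score"],2),np.round(m["xy"]).tolist(),np.round(at_z(im,m["xy"],z)[:2],3).tolist()) for m in mark_of(k,"wrist")[:1]])
print([at_depth(im,p).round(3).tolist() for p in ((308,200),(308,270))])
rows((.594,.266,.2),91.5); print(get_obs()["q"].round(2))
E
```

```text
time: 12.98
position: [0.4998, 0.2416, 0.1819]
eef_rot: [-0.0, 1.0, 0.013, 0.0]
wrist_force: [1.1, -0.4, -0.5]
finger_gap: 0.0854
gripper_force: 0.0
brander_axle [(0.86, [313.0, 73.0], [0.598, 0.244])]
left_centre [(0.78, [280.0, 79.0], [0.593, 0.269])]
right_centre [(0.65, [341.0, 75.0], [0.597, 0.221])]
brander_handle [(0.77, [314.0, 210.0], [0.489, 0.24])]
brander_foot []
tile [(0.88, [318.0, 101.0], [0.575, 0.238])]
[[0.503, 0.245, 0.089], [0.44, 0.244, 0.089]]
pos [0.4994 0.2414 0.1805] yaw 1.46 tilt 0.08 t 13.32 -> shift [ 95.2 -22.2 -19.6] turn -90.0
[0.36 0.04 1.68 0.   1.43 1.9 ]
```

View pics/w4c.png

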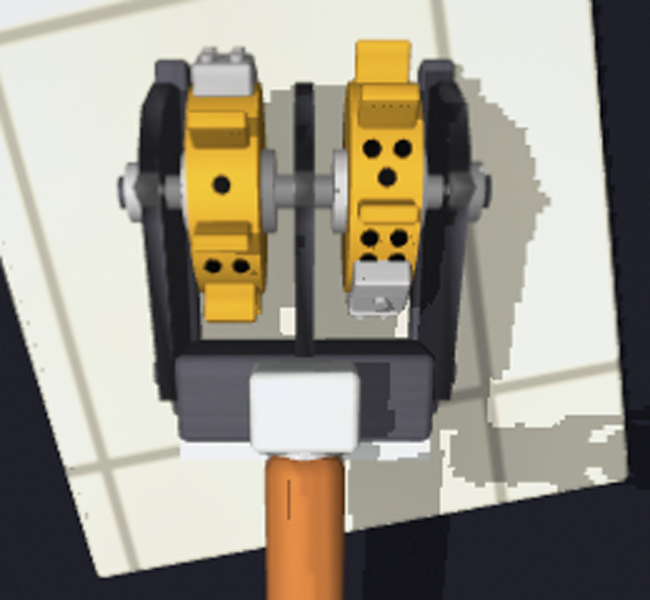

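The brander stands on the tile, with its axle at crop (300,190). Left-wheel ribs 1 and 2 straddle the top, and so do right-wheel ribs 3 and 4. Next I'll fit the axle and wheel angles from the depth cloud.

```bash
cat >> h.py <<'E'
from scipy.optimize import least_squares
def cloud(im):
    v,u=np.nonzero(im["depth"]>0); d=im["depth"][v,u]
    p=cv2.undistortPoints(np.stack([u,v],1).astype(float)[:,None],im["K"],im["dist_coeffs"])[:,0]
    R=cv2.Rodrigues(im["rvec"])[0]; t=np.array(im["tvec"]).ravel()
    return (np.c_[p,np.ones(len(p))]*d[:,None]-t)@R, im["frame"][v,u]
def wheels(im,ax,yaw=1.5):
    "ax: axle centre guess (x,y,z)"
    P,C=cloud(im); c,s=np.cos(np.radians(yaw)),np.sin(np.radians(yaw))
    L=(P-ax)@np.array([[c,-s,0],[s,c,0],[0,0,1]])
    yel=(C[:,0].astype(int)-C[:,2]>60)
    for n,y0 in (("left",.023),("right",-.023)):
        A=yel&(abs(L[:,1]-y0)<.014)&(np.hypot(L[:,0],L[:,2])<.05)&(L[:,2]>0); Y=L[A]
        f=least_squares(lambda q:np.hypot(Y[:,0]-q[0],Y[:,2]-q[1])-.031,[0,0],loss="soft_l1",f_scale=.001).x
        r=np.hypot(Y[:,0],Y[:,2]); a=np.degrees(np.arctan2(Y[:,0],Y[:,2]))
        m=r>.038; h,e=np.histogram(a[m],np.arange(-90,92,4))
        print(n,len(Y),"y",np.percentile(Y[:,1],[2,50,98]).round(4),"centre fit",f.round(4),"rib pts",{int(x+2):int(k) for x,k in zip(e,h) if k>2},"rmax",r.max().round(4))
E
python3 - <<'E'
from h import *
im=cam("wrist"); wheels(im,np.array([.595,.2435,.058]))
P,C=cloud(im)
o=(C[:,0].astype(int)-C[:,2]>60)&(abs(P[:,0]-.475)<.04)&(abs(P[:,1]-.243)<.03)&(P[:,2]>.075)
Q=P[o]; c=Q.mean(0); w=np.linalg.svd(Q-c,full_matrices=False)[2][0]; print("handle",c.round(4),"yaw",np.degrees(np.arctan(w[1]/w[0])).round(2))
rows((.594,.266,.2),91.5)
E
```

```text
left 2520 y [0.0144 0.0235 0.034 ] centre fit [-0.0007  0.0008] rib pts {-68: 6, -64: 115, -60: 6, -24: 59, -20: 106, -16: 41, 20: 137, 24: 92, 28: 4} rmax 0.0436
right 2384 y [-0.0313 -0.0208 -0.0117] centre fit [0.0033 0.0011] rib pts {-12: 96, -8: 101, 28: 28, 32: 149, 36: 71, 72: 21, 76: 126, 80: 3} rmax 0.0436
handle [0.4773 0.2417 0.0881] yaw 1.64
pos [0.4995 0.2414 0.1807] yaw 1.46 tilt 0.06 t 13.38 -> shift [ 95.1 -22.1 -19.4] turn -90.0
```

```bash
python3 -m inch '-0.72 15 -4 0 -10;-0.72 30 -8 0 -20;-0.72 45 -12 0 -30;-0.72 60 -16 0 -40;-0.72 75 -20 0 -50;-0.72 82 -24 0 -60;-0.72 82 -24 0 -70;-0.72 82 -24 10 -80;-0.72 82 -24 30 -90;-0.72 82 -24 50 -90;-0.72 82 -24 55 -90;-0.72 82 -24 55 -90' 20
python3 - <<'E'
from h import *
im=cam("wrist"); save(im,"w5.png")
rows((.581,.2675,.0895),91.6);rows((.623,.2675,.0895),91.6)
E
```

```text
time: 14.88
position: [0.5809, 0.2675, 0.1258]
eef_rot: [-0.0, 0.699, 0.715, -0.0]
wrist_force: [0.4, -0.3, -0.3]
finger_gap: 0.0121
gripper_force: 0.0
pos [0.5814 0.2677 0.1267] yaw 91.35 tilt 0.02 t 14.93 -> shift [-0.2 -0.4 37.2] turn -0.2
pos [0.5814 0.2677 0.1267] yaw 91.35 tilt 0.02 t 14.93 -> shift [-1.2 41.6 37.2] turn -0.2
```

View pics/w5.png

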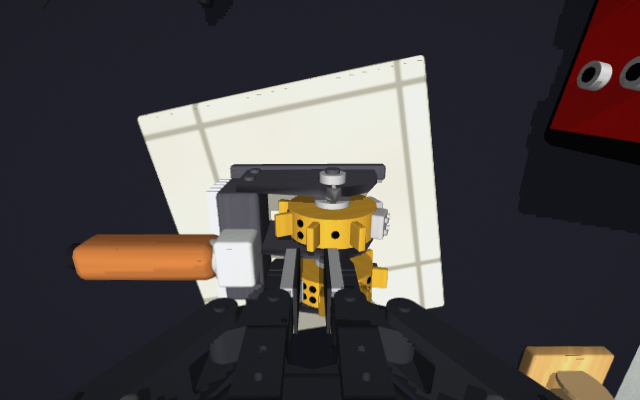

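The wrist view from the left shows the fingers (about 290 and 328, row 260) straddling left rib 2 at (313,235). Now I'll descend and push forward.

```bash
python3 -m inch '-0.72 0 0 15 0;-0.72 0 0 28 0;-0.72 0 0 34 0;-0.72 0 0 36 0;-0.72 0 0 36 0' ; python3 -m inch '-0.72 0 4 0 0;-0.72 0 8 0 0;-0.72 0 12 0 0;-0.72 0 16 0 0;-0.72 0 20 0 0;-0.72 0 24 0 0;-0.72 0 28 0 0;-0.72 0 32 0 0;-0.72 0 36 0 0;-0.72 -1 39 0 0;-0.72 -1 42 0 0;-0.72 -1 42 0 0'
```

```text
time: 15.55
position: [0.5812, 0.2677, 0.0903]
eef_rot: [0.0, 0.698, 0.716, 0.0]
wrist_force: [0.0, -1.4, -1.2]
finger_gap: 0.0119
gripper_force: 0.0
time: 17.05
position: [0.6236, 0.2677, 0.0905]
eef_rot: [0.0, 0.698, 0.716, 0.0]
wrist_force: [-0.1, -0.7, -0.4]
finger_gap: 0.012
gripper_force: 0.0
```

```bash
python3 -m inch '-0.72 0 -1 -12 0;-0.72 0 -10 -35 0;-0.72 0 -30 -50 0;-0.72 -20 -30 -60 0;-0.72 -40 -30 -60 0;-0.72 -40 -30 -60 0;-0.72 -40 -30 -60 0'
python3 - <<'E'
from h import *
im=cam("wrist"); save(im,"w6.png")
cv2.imwrite("pics/w6c.png",cv2.resize(cv2.cvtColor(im["frame"],cv2.COLOR_RGB2BGR)[100:340,180:480],None,fx=2.5,fy=2.5,interpolation=cv2.INTER_CUBIC))
wheels(im,np.array([.5955,.2445,.058]))
print([(k,np.round(at_z(im,m["xy"],z)[:2],3).tolist()) for k,z in (("brander_axle",.058),("brander_handle",.074)) for m in mark_of(k,"wrist")[:1]])
rows((.595,.2675,.09),91.6)
E
```

```text
time: 17.92
position: [0.5941, 0.2264, 0.1495]
eef_rot: [-0.0, 0.698, 0.716, -0.0]
wrist_force: [-0.9, 0.3, 0.8]
finger_gap: 0.0119
gripper_force: 0.0
left 3189 y [0.014  0.0254 0.0333] centre fit [0.0005 0.0009] rib pts {-52: 44, -48: 153, -44: 5, -8: 122, -4: 97, 32: 19, 36: 150, 40: 48, 76: 3, 80: 103, 84: 5} rmax 0.0439
right 2705 y [-0.0319 -0.0172 -0.0125] centre fit [0.0018 0.0003] rib pts {-16: 7, -12: 101, -8: 74, 28: 46, 32: 103, 36: 31, 72: 11, 76: 90, 80: 4} rmax 0.0442
[('brander_axle', [0.595, 0.241]), ('brander_handle', [0.492, 0.242])]
pos [0.594  0.2272 0.1497] yaw 91.47 tilt 0.05 t 18.07 -> shift [40.3  2.1 59.7] turn -0.1
```

View pics/w6c.png

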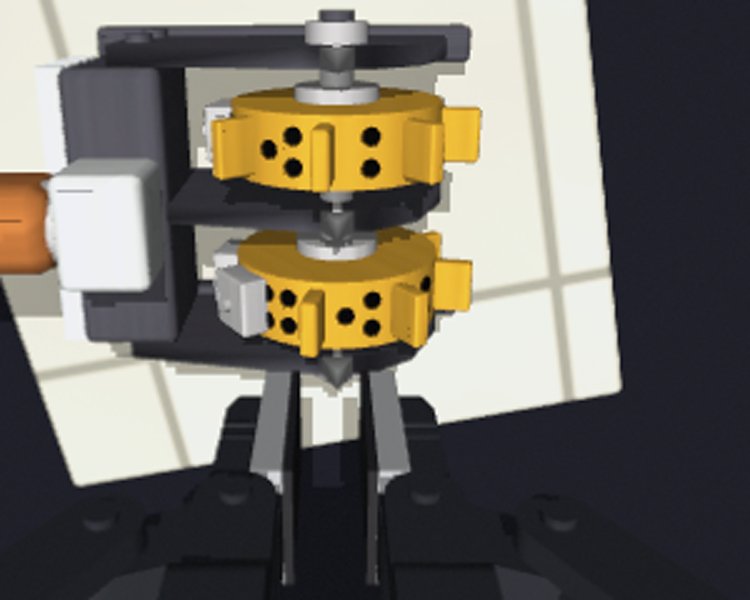

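Left rib 3 is now at −6°, at crop (322,155) with its 3 dots on the handle side. I'll clamp it to straighten it to vertical.

```bash
python3 -m inch '-0.62 20 1 0 0;-0.62 40 1 0 0;-0.62 40 1 25 0;-0.62 40 1 45 0;-0.62 40 1 54 0;-0.62 40 1 58 0;-0.62 40 1 58 0;-0.8 40 1 58 0;-1 40 2 58 0;-1 40 2.5 58 0;-1 40 2.5 58 0;-1 40 2.5 58 0' 20
```

```text
time: 19.58
position: [0.5961, 0.2671, 0.0932]
eef_rot: [0.0, 0.698, 0.716, 0.0]
wrist_force: [-1.9, -1.0, 6.6]
finger_gap: 0.0042
gripper_force: 22.7
```

```bash
python3 -m inch '-0.62 0 0 0 0;-0.62 0 0 0 0;-0.62 0 0 -15 0;-0.72 0 0 -30 0;-0.72 -25 -4 -30 0;-0.72 -45 -8 -30 0;-0.72 -45 -8 -30 0;-0.72 -45 -8 -10 0;-0.72 -45 -8 -2 0;-0.72 -45 -8 1 0;-0.72 -45 -8 1 0' 20; python3 -m inch '-0.72 0 -4 0 0;-0.72 0 -8 0 0;-0.72 0 -12 0 0;-0.72 0 -15 0 0;-0.72 0 -18 0 0;-0.72 0 -21 0 0;-0.72 0 -21 0 0;-0.72 0 -20 -12 0;-0.72 0 -18 -30 0;-0.72 -40 -18 -45 0;-0.72 -60 -10 -55 0;-0.72 -60 -10 -55 0'
python3 - <<'E'
from h import *
im=cam("wrist"); save(im,"w7.png")
wheels(im,np.array([.5960,.2445,.058]))
rows((.5965,.222,.0905),91.6)
E
```

```text
time: 20.95
position: [0.5886, 0.2221, 0.0908]
eef_rot: [-0.0, 0.698, 0.716, -0.0]
wrist_force: [0.0, -1.0, -0.6]
finger_gap: 0.012
gripper_force: 0.0
time: 22.45
position: [0.5823, 0.1604, 0.1486]
eef_rot: [0.001, 0.699, 0.715, 0.001]
wrist_force: [-0.2, 0.2, -0.0]
finger_gap: 0.0117
gripper_force: 0.0
left 3736 y [0.0134 0.0227 0.0329] centre fit [0.    0.001] rib pts {-48: 14, -44: 113, -40: 185, -4: 60, 0: 169, 4: 69, 40: 73, 44: 147, 48: 36, 84: 5, 88: 87} rmax 0.044
right 2859 y [-0.0323 -0.0215 -0.0127] centre fit [-0.0003  0.001 ] rib pts {-40: 79, -36: 168, 0: 19, 4: 143, 8: 81, 44: 3, 48: 145, 52: 39} rmax 0.0436
pos [0.5814 0.1613 0.1475] yaw 91.36 tilt 0.11 t 22.5 -> shift [60.3 16.5 57. ] turn -0.2
```

```bash
python3 -m inch '-0.72 30 10 0 0;-0.72 60 19.5 0 0;-0.72 60 19.5 20 0;-0.72 60 19.5 45 0;-0.72 60 19.5 54 0;-0.72 60 19.5 57 0;-0.72 60 19.5 57 0' 20; python3 -m inch '-0.72 0 -4 0 0;-0.72 0 -8 0 0;-0.72 0 -12 0 0;-0.72 0 -16 0 0;-0.72 0 -20 0 0;-0.72 0 -24 0 0;-0.72 0 -28 0 0;-0.72 0 -31 0 0;-0.72 0 -31 0 0;-0.72 0 -30 -14 0;-0.72 0 -25 -35 0;-0.72 0 -25 -35 0'
python3 - <<'E'
from h import *
im=cam("wrist"); wheels(im,np.array([.5960,.2445,.058]))
rows((.5975,.222,.0920),91.6)
E
```

```text
time: 23.38
position: [0.5983, 0.2218, 0.0894]
eef_rot: [-0.0, 0.698, 0.716, -0.0]
wrist_force: [-0.3, -0.3, -0.6]
finger_gap: 0.012
gripper_force: 0.0
time: 24.88
position: [0.5754, 0.222, 0.1274]
eef_rot: [0.001, 0.698, 0.716, 0.002]
wrist_force: [0.5, -0.7, -0.4]
finger_gap: 0.012
gripper_force: 0.0
left 3742 y [0.014  0.0258 0.0334] centre fit [-0.0001  0.0009] rib pts {-48: 5, -44: 110, -40: 167, -4: 68, 0: 151, 4: 58, 40: 62, 44: 147, 48: 26, 84: 4, 88: 84} rmax 0.0439
right 3994 y [-0.0317 -0.0181 -0.0124] centre fit [-0.0015  0.0004] rib pts {-88: 4, -84: 80, -80: 67, -44: 40, -40: 145, -36: 59, 0: 108, 4: 119, 8: 8, 44: 120, 48: 59, 52: 6} rmax 0.0437
pos [0.5744 0.2217 0.1258] yaw 91.45 tilt 0.15 t 24.93 -> shift [-0.3 23.  33.9] turn -0.1
```

```bash
python3 -m inch '-0.62 0 22 0 0;-0.62 0 22 15 0;-0.62 0 22 28 0;-0.62 0 22 33 0;-0.62 0 22 33 0;-1 0 22 33 0;-1 0 22 33 0;-1 0 22 33 0;-0.62 0 22 33 0;-0.62 0 22 33 0;-0.62 0 22 15 0;-0.62 0 22 -20 0' 20; python3 -m inch '-0.62 -30 -20 -40 0;-0.62 -60 -40 -60 0;-0.62 -90 -60 -60 0;-0.62 -90 -60 -60 0;-0.62 -90 -60 -60 0'
python3 - <<'E'
from h import *
im=cam("wrist"); save(im,"w8.png")
cv2.imwrite("pics/w8c.png",cv2.resize(cv2.cvtColor(im["frame"],cv2.COLOR_RGB2BGR)[0:300,140:500],None,fx=2,fy=2,interpolation=cv2.INTER_CUBIC))
wheels(im,np.array([.5960,.2445,.058]))
print([(k,np.round(at_z(im,m["xy"],z)[:2],3).tolist()) for k,z in (("brander_axle",.058),("brander_foot",.012),("brander_handle",.074),("tile",0)) for m in mark_of(k,"wrist")[:1]])
E
```

```text
time: 26.42
position: [0.5942, 0.2217, 0.1442]
eef_rot: [-0.001, 0.698, 0.716, -0.001]
wrist_force: [0.5, 0.5, 0.8]
finger_gap: 0.0159
gripper_force: 0.0
time: 27.05
position: [0.5382, 0.1308, 0.2055]
eef_rot: [0.0, 0.698, 0.716, 0.001]
wrist_force: [-0.8, -1.1, -0.1]
finger_gap: 0.0161
gripper_force: 0.0
left 2651 y [0.0132 0.0213 0.0327] centre fit [0.0001 0.0009] rib pts {-48: 10, -44: 81, -40: 106, -4: 72, 0: 109, 4: 33, 40: 35, 44: 108, 48: 15, 88: 27} rmax 0.0445
right 2247 y [-0.0323 -0.0226 -0.0133] centre fit [-0.0016  0.001 ] rib pts {-88: 107, -84: 5, -48: 50, -44: 120, -4: 97, 0: 67, 36: 19, 40: 95, 44: 26} rmax 0.044
[('brander_axle', [0.599, 0.243]), ('brander_foot', [0.58, 0.244]), ('brander_handle', [0.489, 0.242]), ('tile', [0.579, 0.243])]
```

View pics/w8c.png

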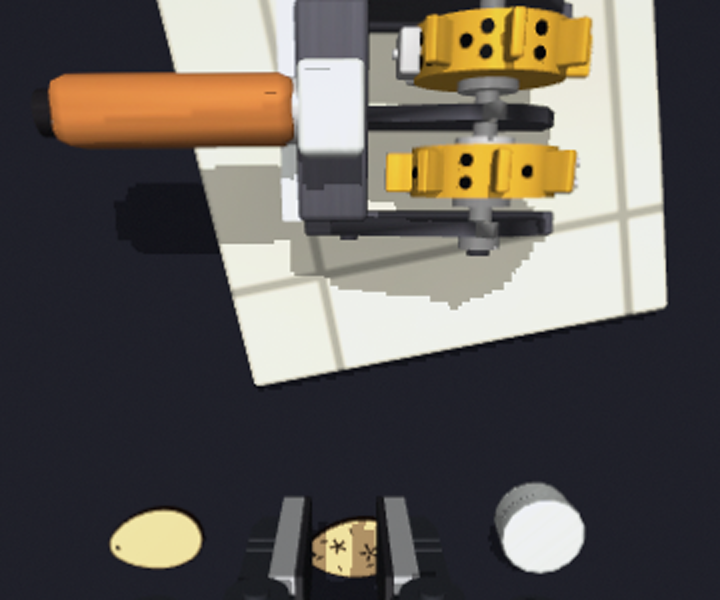

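The final view shows left rib 3 up at (515,30) with its 3 dots on the handle side, and right rib 2 up at (487,170) with its 2 dots on the handle side. The brander stands mid-tile and the gripper is clear.

```bash
python3 -c "
from cell import *
print(hand_in())"
```

```text
the job is handed in; nothing more can be done
None
```

The brander stands upright in the middle of the tile, about 1 mm off centre, with left wheel on 3 and right wheel on 2, each within about 3° by the last depth measurement; the job is handed in, but no verdict came back.

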